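Swap the battery packs between charger and bench light

ROBOT

A 6-joint arm with a two-finger parallel gripper is mounted at the origin on the work surface. World frame = base frame: x ahead of the robot, y to its left, z up, the work surface at z = 0. Lengths are in m, angles in rad, forces in N, time in s.
With the tool pointing down it reaches from about 0.35 to 0.975 m from the base axis. Payload 4.9 kg.
Tool frame: the origin (TCP) lies at the very end of the fingers, on their centre line; the grasp point (between the pads) lies ctrl.hold_point_z behind it (ctrl.hold_point_z is the distance from the TCP to the grasp point, in m); z points along the fingers, y is the line along which they close (so a half turn about z gives the same grasp; the last joint's range is limited). The gripper opens to 85 mm and grips with 20 to 120 N. Pads are 22 mm wide; open, the fingers measure 114 mm over their backs; the gripper's body (76 mm by 85 mm) begins 54 mm behind the grasp point. The pads swing forward as they close: fully open they stand 13 mm farther back than shut.
Start: joints at [-1.332, 0.053, 1.613, -0, 1.476, -0.119], TCP at [0.219, -0.585, 0.231] pointing down, gripper open.
Joint ranges: [-3.01, 3.01], [-1.01, 2.22], [0.06, 2.58], [-1.02, 4.17], [0.09, 2.62], [-3.14, 3.14]. Speed limits (rad/s): [2.57, 2.57, 3.14, 3.14, 3.14, 3.14].

INTERFACE

Orientations are given as a rotation vector (axis times angle).
In Python, from station import ctrl gives the robot as it stands. The module is installed in compiled form; this text tells all that it offers.
- The arm moves only by the tool jog_arm, never from a script. Its argument "deltas" is a list of rows, each a list of 3 entries, a list of its own where there are three numbers: the closure, from -1 (fully open) to 1 (shut), then the shift along the world's x, y, z scaled (see below), then the turn, a rotation vector about the world's x, y, z scaled (see below). A call has 1 to 12 rows; each row is the pose to reach, as a shift and turn from the pose commanded when the call began, turning the shorter way round; what a row does not reach only later rows make up. The controller multiplies each number of a shift by 0.4 m and each number of a turn by 180 degrees. A row lasts 1/12 s, in which the tool goes at most 41.7 mm and 7.16 degrees, less where a joint would pass 70% of its speed; a pose out of reach is approached as far as the arm can. A call with a number of a shift or a turn outside -1 to 1 is refused whole. A call with a gripper value outside its range is refused whole. The fingers move at their own pace and stop on an object; "squeeze" is the grip in N (left out, the last holds). Time passes only in rows, so rows that repeat a pose let the fingers close. It gives the time, the measured TCP pose, the force, the opening and the grip force at its end, in the units of the state.
- ctrl.get_obs(): the state, without advancing time (a new reading comes with each control period).
- ctrl.get_image(name): name is "side" or "top"; returns the picture (384x512x3 uint8, red, green, blue); there is no depth.
- ctrl.get_calibration(name): a dict with "K" (3x3 intrinsics, pixels), "extrinsics" (4x4, takes a point from world to camera coordinates). Camera axes: x right, y down, z forward; pixel columns grow to the right and rows downward; lengths in m; the calibration is good to about 2 mm. A picture is of the moment at which its call begins. get_calibration takes no time and is no camera call.
- ctrl.finish_job(): hands the job in; it is judged then, once.
The state is a dict: "t": time; "q": joint angles; "dq": joint speeds; "effort": joint torques, N m; "tool_pos": TCP position; "tool_rot": TCP orientation; "contact_force": force on the tool from outside, world axes, zero at the start; "wrist_torque": the same for the moment, N m; "opening": finger opening in m; "grip_force": force on a finger pad.
Only numpy, scipy, OpenCV 4.12 (cv2) and the standard library are available. Lean on these libraries where they do the work, as an engineer would, in place of code of your own. Each camera call takes 0.05 s, during which the arm holds its last target. There are 200 camera calls.

TASK

The slide-on battery pack sitting on the charger is charged: pull it off and slide it onto the shoe of the bench work light, fully home so that the catch snaps in; and slide the flat pack, the one of the same shape lying loose on the bench, fully home onto the charger. Leave the light's head aimed as it is, do not disturb the other things on the bench, and let go of everything at the end.

Things in the scene. Friction and masses are not known exactly. Their poses are not given: they have to be found in the camera images.
- charger: battery charger fixed to the bench: grey box 180 x 124 x 45 mm with a slide shoe on its deck and, 62 to 95 mm past home, a raised housing (112 mm wide, top 75 mm above the bench); black cord. Origin: on the bench under the home point. +x: the way a pack slides on, away from the robot within 0.4 rad; z up. Box: x -85 to 95 mm. The charged pack starts home on it
- light: bench work light fixed to the bench: black base 212 x 124 x 40 mm with a slide shoe on its deck (empty) and at the far end a tilting LED head between yellow yoke plates (131 mm high, 148 mm apart outside, x 92 to 118 mm). Origin: on the bench under the home point. +x: the way a pack slides on, away from the robot within 0.4 rad. Base: x -85 to 127 mm.
- charger_home (a point): home point on the charger's deck, 45 mm above the bench, axes as the charger's: a pack is home when its origin is here with its +x along this +x. The level deck runs to 85 mm before it (-x); a stop 47 mm past it ends the travel. Slippery moulded nylon
- light_home (a point): home point on the light's deck, 40 mm above the bench, axes as the light's: a pack is home when its origin is here with its +x along this +x. The level deck runs to 85 mm before it (-x); a stop 47 mm past it ends the travel. Slippery moulded nylon
- charger_mouth (a point): middle of the mouth of the charger's slide shoe, on the deck, 22 mm before the home point. Two rails run from 10 mm before to 47 mm past home: 49 mm between walls, 38 mm between inward lips (7.5 to 11 mm above the deck), 62 mm outside. In the 12 mm before that the walls flare to 58 mm. Set a pack on the deck before the mouth, slide it in along +x
- light_mouth (a point): middle of the mouth of the light's slide shoe, on the deck, 22 mm before the home point. Two rails run from 10 mm before to 47 mm past home: 49 mm between walls, 38 mm between inward lips (7.5 to 11 mm above the deck), 62 mm outside. In the 12 mm before that the walls flare to 58 mm. Set a pack on the deck before the mouth, slide it in along +x
- charger_catch (a joint): sprung ball catch in the charger's deck, 22 mm past home. m, 0 = up (3 mm proud), grows to 0.004 when pressed down. The foot rides on it for the last 24 mm and it pops up (below 0.001) in the pocket at home. It yields to about 10 N of push or pull along the rail: a firm pull along -x takes a pack off, nothing has to be pressed
- light_catch (a joint): sprung ball catch in the light's deck, 22 mm past home. m, 0 = up (3 mm proud), grows to 0.004 when pressed down. The foot rides on it for the last 24 mm and it pops up (below 0.001) in the pocket at home. It yields to about 10 N of push or pull along the rail: a firm pull along -x takes a pack off, nothing has to be pressed
- light_head (a joint): tilt of the light's black LED head (34 x 130 x 106 mm) about a level axis across the base, 105 mm past the home point and 118 mm above the bench; rad, 0 = upright, positive leans its top away from the shoe, at most 0.3 either way; a stiff friction hinge that stays where it is left
- light_head_top (a point): middle of the top edge of the light's head, 53 mm above its tilt axis (up to 171 mm above the bench)
- charged_pack: black slide-on battery pack, 104 x 62 x 53 mm, 0.4 kg, slide foot down. Origin: centre of the foot's underside; z up; +x to the nose, which enters a shoe first: its last 17 mm are stepped down to 52 mm wide, 45 mm high. The other end is square with a grey release button. The body (x -52 to 52, z 13 to 53 mm) has parallel sides to grip across its 62 mm. Starts home on the charger
- flat_pack: black slide-on battery pack, 104 x 62 x 53 mm, 0.4 kg, slide foot down. Origin: centre of the foot's underside; z up; +x to the nose, which enters a shoe first: its last 17 mm are stepped down to 52 mm wide, 45 mm high. The other end is square with a grey release button. The body (x -52 to 52, z 13 to 53 mm) has parallel sides to grip across its 62 mm. Starts loose on the bench
- charged_pack_nose (a point): tip of this pack's foot, on the underside, 46 mm ahead of its origin. The foot is a flange 46 mm wide, 6 mm thick, x -34 to 42 mm from the pack's origin, ending in a 38 mm wide nose, hung on a neck 33 mm wide, with a pocket at x = 22 mm underneath for the shoe's catch
- flat_pack_nose (a point): tip of this pack's foot, on the underside, 46 mm ahead of its origin. The foot is a flange 46 mm wide, 6 mm thick, x -34 to 42 mm from the pack's origin, ending in a 38 mm wide nose, hung on a neck 33 mm wide, with a pocket at x = 22 mm underneath for the shoe's catch
- spray_can: upright aluminium spray can, 54 mm across, 175 mm high, standing between charger and light; origin: centre of its underside. Leave alone.
- screw_jar: upright glass jar with a steel lid, 64 mm across, 85 mm high; origin: centre of its underside. Leave alone.
- tape_measure: grey tape measure 70 x 38 x 64 mm high, standing on its edge beside the flat pack: about 30 mm of free room between the pack's +y side and it. Origin: centre of its underside; x along its 70 mm. Leave alone.
- tower_pack: old tower-type battery pack: grey base 80 x 62 x 40 mm with a black post 40 x 36 mm rising to 85 mm; fits neither shoe. Origin: centre of its underside. Leave alone.
There are look-alikes about, which are no part of the job. What is shaped like the charged_pack but yellow is not meant.

How it is judged:
At the end, for the whole second after the job is handed in: Charged pack home on the light, flat pack on the charger, nose first: within 3 mm along and 4 mm across of the home point, level to 0.06 rad, catch up (under 1.2 mm), at rest. Can, jar, tape and tower pack upright (0.1 rad), within 20 mm of their start; top of light head within 8 mm (x of charged_pack in the frame of light_home between -0.003 and 0.003 m and y of charged_pack in the frame of light_home between -0.004 and 0.004 m and z of charged_pack in the frame of light_home between -0.003 and 0.004 m and x of charged_pack_nose in the frame of light_home between 0.042 and 0.05 m and angle between the z axis of charged_pack and the z axis of light, either way round below 0.06 rad and value of joint each of light_catch, charger_catch below 0.0012 m and linear speed of each of charged_pack, flat_pack below 0.01 m/s and x of flat_pack in the frame of charger_home between -0.003 and 0.003 m and y of flat_pack in the frame of charger_home between -0.004 and 0.004 m and z of flat_pack in the frame of charger_home between -0.003 and 0.004 m and x of flat_pack_nose in the frame of charger_home between 0.042 and 0.05 m and angle between the z axis of flat_pack and the z axis of charger, either way round below 0.06 rad and distance of each of spray_can, screw_jar, tower_pack, tape_measure from where it was at the start of the episode below 0.02 m and angle between each of spray_can, screw_jar, tower_pack, tape_measure's own z axis and vertical below 0.1 rad and distance of light_head_top from where it was at the start of the episode below 0.008 m); the robot touches nothing.
It fails at once if the spray can is disturbed (moved over 20 mm or tipped over 0.3 rad) (distance of spray_can from where it was at the start of the episode above 0.02 m or angle between spray_can's own z axis and vertical above 0.3 rad).
It fails at once if the screw jar is disturbed (moved over 20 mm or tipped over 0.3 rad) (distance of screw_jar from where it was at the start of the episode above 0.02 m or angle between screw_jar's own z axis and vertical above 0.3 rad).
It fails at once if the tower pack is disturbed (moved over 20 mm or tipped over 0.3 rad) (distance of tower_pack from where it was at the start of the episode above 0.02 m or angle between tower_pack's own z axis and vertical above 0.3 rad).
It fails at once if the tape measure is disturbed (moved over 20 mm or tipped over 0.3 rad) (distance of tape_measure from where it was at the start of the episode above 0.02 m or angle between tape_measure's own z axis and vertical above 0.3 rad).
It fails at once if the light's head is knocked out of its aim (its top moved over 8 mm) (distance of light_head_top from where it was at the start of the episode above 0.008 m).
It also fails if it takes over 67 s, if anything falls off the work surface, if the arm or the gripper's body presses on something with over 40 N, if the wrist force passes 120 N, or if a joint passes its speed limit or range.

## Working session

There is one attempt and no reset: what is moved stays moved. The work goes in short steps, Python scripts to look and compute and a tool call to move; the robot and the scene stay as the last step left them, time stands still between calls to the robot, and variables do not carry over. Pictures are saved under pics/ and viewed, at most 10 in all, crops included, and the job is handed in when it is done.

Besides the shell and the picture viewer there is one more tool, called after "Request:" by a JSON object that holds its "api" and its "payload". jog_arm: Moves the arm, as the interface text tells. Its arguments: {"type":"object","properties":{"deltas":{"type":"array","items":{"type":"array"}},"squeeze":{"type":"number"}},"required":["deltas"]}

```bash
mkdir -p pics
cat > h.py <<'E'
import numpy as np, cv2
from station import ctrl
def cal(n):
    c=ctrl.get_calibration(n); return np.array(c["K"]),np.array(c["extrinsics"])
def ray(n,u,v):
    K,E=cal(n); R,t=E[:3,:3],E[:3,3]
    return -R.T@t, R.T@np.linalg.inv(K)@np.array([u,v,1.])
def onz(n,u,v,z):
    o,d=ray(n,u,v); return o+d*(z-o[2])/d[2]
def proj(n,p):
    K,E=cal(n); c=K@(E[:3,:3]@np.asarray(p,float)+E[:3,3]); return c[:2]/c[2]
def tri(a,b):
    o1,d1=ray("top",*a);o2,d2=ray("side",*b)
    d1/=np.linalg.norm(d1);d2/=np.linalg.norm(d2)
    s=np.linalg.lstsq(np.c_[d1,-d2],o2-o1,rcond=None)[0]
    p,q=o1+s[0]*d1,o2+s[1]*d2
    return (p+q)/2,np.linalg.norm(p-q)
E
python3 - <<'E'
from h import *
for n in("top","side"):
    im=ctrl.get_image(n);cv2.imwrite(f"pics/{n}0.png",im[...,::-1]);
    cv2.imwrite(f"pics/{n}0b.png",cv2.resize(im[...,::-1],(800,600),interpolation=cv2.INTER_CUBIC))
    K,E=cal(n);print(n,K.round(1).tolist(),E.round(3).tolist(),(-E[:3,:3].T@E[:3,3]).round(3))
o=ctrl.get_obs();print({k:np.round(v,3) for k,v in o.items()},ctrl.hold_point_z)
E
```

```text
top [[489.8, 0.0, 259.5], [0.0, 489.8, 187.1], [0.0, 0.0, 1.0]] [[0.016, -1.0, 0.01, 0.026], [-0.996, -0.016, -0.091, 0.642], [0.091, -0.008, -0.996, 1.753], [0.0, 0.0, 0.0, 1.0]] [0.479 0.051 1.804]
side [[500.1, 0.0, 258.4], [0.0, 500.1, 199.6], [0.0, 0.0, 1.0]] [[-0.826, -0.563, -0.017, 0.529], [-0.335, 0.517, -0.788, 0.295], [0.452, -0.645, -0.616, 1.198], [0.0, 0.0, 0.0, 1.0]] [-0.006  0.919  0.979]
{'t': np.float64(0.1), 'q': array([-1.332,  0.053,  1.614,  0.   ,  1.476, -0.119]), 'dq': array([ 0.   , -0.001, -0.002, -0.003, -0.001, -0.   ]), 'effort': array([ 1.0000e-03, -3.9490e+01, -3.7136e+01, -0.0000e+00,  4.0000e-03,
       -0.0000e+00]), 'tool_pos': array([ 0.219, -0.585,  0.23 ]), 'tool_rot': array([-3.09 , -0.559,  0.   ]), 'contact_force': array([-1.102,  0.397, -0.093]), 'wrist_torque': array([0.006, 0.007, 0.013]), 'grip_force': np.float64(0.0), 'opening': np.float64(0.085)} 0.0187
```

View pics/top0b.png

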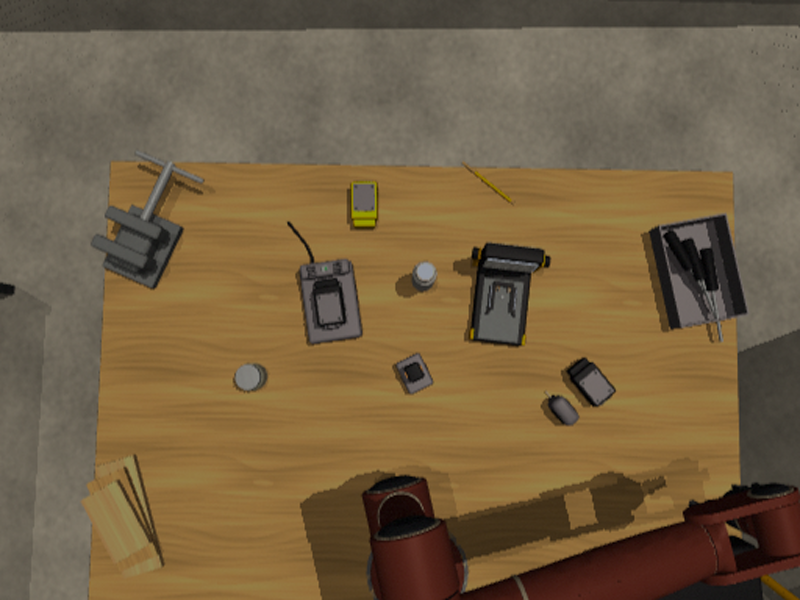

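View pics/side0b.png

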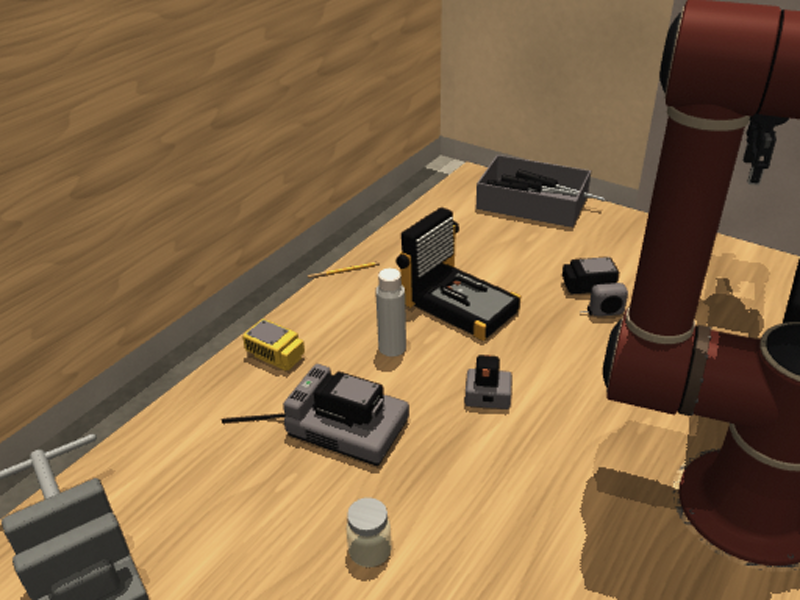

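The top view shows the charger with a black pack at (330,303), the light at (502,295) and the can at (424,275). The loose black pack is at (591,383), with the tape measure at (562,409) and the tower pack at (413,373). There is a yellow look-alike pack at (364,203). Black pack on the charger = charged_pack. Loose black pack beside the tape = flat_pack. The yellow pack is not meant, and the tower pack is the wrong shape. I'll confirm this in enlarged crops.

Run:
```python
import cv2,numpy as np
def crop(im,x,y,w,h,s):
    c=cv2.resize(im[y:y+h,x:x+w],None,fx=s,fy=s,interpolation=cv2.INTER_CUBIC)
    c=cv2.convertScaleAbs(c,alpha=1.7,beta=15)
    st=10
    for k in range(0,w,st): cv2.line(c,(k*s,0),(k*s,6 if k%50 else 14),(0,0,255),1)
    for k in range(0,h,st): cv2.line(c,(0,k*s),(6,k*s),(0,0,255),1)
    cv2.putText(c,f"{x},{y} x{s}",(10,22),0,.45,(0,0,255),1);return c
t=cv2.imread("pics/top0.png");s=cv2.imread("pics/side0.png")
# top: charger, light, flat
row=np.hstack([crop(t,185,160,50,66,8),crop(t,300,150,50,75,8)[:528]])
cv2.imwrite("pics/c1.png",row)
r2=np.hstack([crop(t,345,222,55,55,7),crop(s,355,155,55,55,7)])
cv2.imwrite("pics/c2.png",r2)
r3=np.hstack([crop(s,178,228,90,75,5),crop(s,250,130,90,90,5)[:375,:350]])
cv2.imwrite("pics/c3.png",r3); print(row.shape,r2.shape,r3.shape)
```

```text
(528, 800, 3) (385, 770, 3) (375, 800, 3)
```

View pics/c1.png

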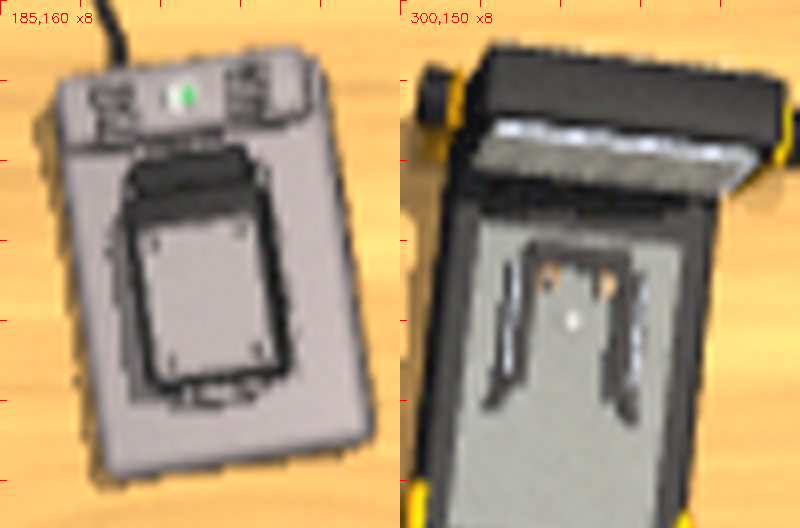

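View pics/c2.png

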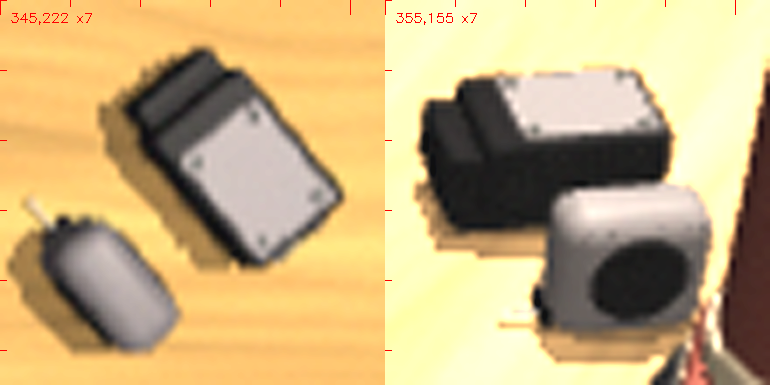

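View pics/c3.png

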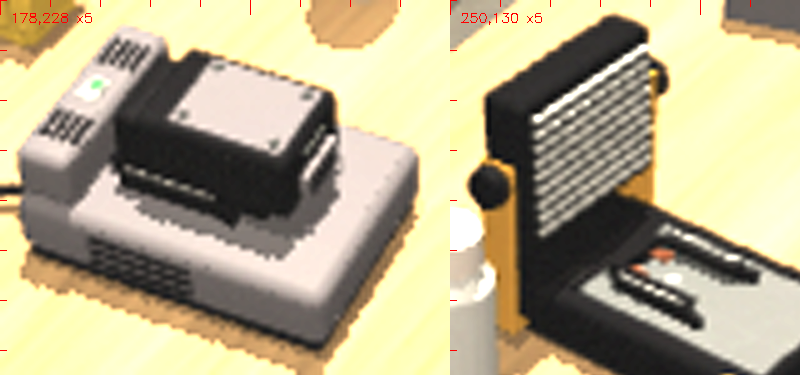

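The crops confirm it. The flat pack lies in the top view at about (378,246), nose up-left, with the tape on its +y side. The charged pack sits at about (211,194), nose toward the charger's housing. The light's shoe is empty, with its catch ball at about (321,190). Now I'll measure.

```bash
cat > m.py <<'E'
from h import *
t=cv2.imread("pics/top0.png");s=cv2.imread("pics/side0.png")
def T(x,y,U,V,k): return ((U+.5)/k-.5+x,(V+.5)/k-.5+y)
def label(im,u,v,tol=22):   # grown pale patch about a seed pixel
    m=np.zeros((im.shape[0]+2,im.shape[1]+2),np.uint8)
    cv2.floodFill(im.copy(),m,(u,v),0,(tol,)*3,(tol,)*3,cv2.FLOODFILL_FIXED_RANGE|4|(255<<8))
    m=m[1:-1,1:-1];c=max(cv2.findContours(cv2.morphologyEx(m,cv2.MORPH_CLOSE,np.ones((3,3))),0,1)[0],key=cv2.contourArea)
    M=cv2.moments(m,True);return (M["m10"]/M["m00"],M["m01"]/M["m00"]),M["m00"],cv2.boxPoints(cv2.minAreaRect(c))
def show(n,p): print(n,np.round(p,4).tolist())
for nm,a,b,z in(("charged",(212,196),(227,248),.098),("flat",(382,247),(382,172),.053)):
    A,B=label(t,*a),label(s,*b); print(nm,A[1],B[1],np.round(A[0],1),np.round(B[0],1))
    p,e=tri(A[0],B[0]);show("  tri",[*p,e])
    show("  top z",onz("top",*A[0],z));show("  side z",onz("side",*B[0],z))
    P=[onz("top",*c,z)[:2] for c in A[2]];show("  box",P)
    show("  sides",[[np.linalg.norm(P[i]-P[i-1]),np.arctan2(*(P[i]-P[i-1])[::-1])] for i in range(4)])
c1=lambda U,V:T(185,160,U,V,8)
print("charged body top (rear L,R; step L,R)")
for q in((152,388),(285,375),(124,218),(268,192)):show(" ",onz("top",*c1(*q),.098))
print("charger box top corners: rear L,R")
for q in((108,470),(372,440),(60,140),(325,115)):show(" ",onz("top",*c1(*q),.043))
c2=lambda U,V:T(345,222,U,V,7)
print("flat rear R, rear L, step R")
for q in((343,197),(262,265),(252,73),(150,150)):show(" ",onz("top",*c2(*q),.053))
print("tape");show(" ",onz("top",*c2(110,285),.064))
l1=lambda U,V:T(300,150,U-400,V,8)
l3=lambda U,V:T(250,130,U-450,V,5)
print("ball tri",tri(l1(572,320),l3(672,278)))
print("stop L,R flare L,R; panel farL farR nearL nearR")
for q in((525,245),(632,252),(488,405),(630,420)):show(" ",onz("top",*l1(*q),.051))
for q in((478,222),(683,236),(455,520),(650,520)):show(" ",onz("top",*l1(*q),.04))
b=lambda U,V:((U+.5)/1.5625-.5,(V+.5)/1.5625-.5)
show("can",onz("top",*b(424,272),.175));show("tower",onz("top",*b(413,373),.06));show("jar",onz("top",*b(248,377),.085))
E
python3 m.py
```

```text
charged 239.0 292.0 [210.4 196.8] [226.8 248.8]
  tri [0.5977, 0.2065, 0.0956, 0.0035]
  top z [0.5989, 0.2073, 0.098]
  side z [0.5945, 0.2077, 0.098]
  box [[0.6263, 0.2363], [0.6339, 0.1891], [0.5718, 0.1788], [0.5643, 0.2259]]
  sides [[0.0629, 0.1673], [0.0478, -1.4115], [0.0629, -2.9768], [0.0477, 1.7292]]
flat 224.0 147.0 [381.4 247.1] [382.2 169.2]
  tri [0.4306, -0.4022, 0.0518, 0.0044]
  top z [0.4326, -0.401, 0.053]
  side z [0.4281, -0.4017, 0.053]
  box [[0.4407, -0.3622], [0.4724, -0.4], [0.4246, -0.4403], [0.3931, -0.4025]]
  sides [[0.0624, 0.7023], [0.0493, -0.8732], [0.0625, -2.4411], [0.0492, 2.2661]]
charged body top (rear L,R; step L,R)
  [0.5591, 0.23, 0.098]
  [0.5657, 0.1724, 0.098]
  [0.6332, 0.2442, 0.098]
  [0.6456, 0.1816, 0.098]
charger box top corners: rear L,R
  [0.5246, 0.2546, 0.043]
  [0.54, 0.1366, 0.043]
  [0.673, 0.2802, 0.043]
  [0.6864, 0.1609, 0.043]
flat rear R, rear L, step R
  [0.4239, -0.4444, 0.053]
  [0.389, -0.4029, 0.053]
  [0.486, -0.3985, 0.053]
  [0.4461, -0.3462, 0.053]
tape
  [0.3784, -0.3232, 0.064]
ball tri (array([ 0.63404269, -0.18817772,  0.03840206]), np.float64(0.004028203198374948))
stop L,R flare L,R; panel farL farR nearL nearR
  [0.6682, -0.1642, 0.051]
  [0.6659, -0.2124, 0.051]
  [0.5958, -0.1479, 0.051]
  [0.5901, -0.2117, 0.051]
  [0.6796, -0.1441, 0.04]
  [0.6747, -0.2372, 0.04]
  [0.5444, -0.1346, 0.04]
  [0.5458, -0.2225, 0.04]
can [0.6736, -0.0013, 0.175]
tower [0.4564, 0.0169, 0.06]
jar [0.4421, 0.385, 0.085]
```

Measurements agree with the given sizes: pack tops at 0.096 and 0.052 m, and yaws of charger ≈0.165, flat pack ≈0.70 and light ≈−0.09. Starting the approach to the charged pack.

Request:
{"api": "jog_arm", "payload": {"deltas": [[-1,[0.5,1,0],[0,0,-0.03]],[-1,[0.5,1,0],[0,0,-0.03]],[-1,[0.5,1,0],[0,0,-0.03]],[-1,[0.5,1,0],[0,0,-0.03]],[-1,[0.5,1,0],[0,0,-0.03]],[-1,[0.5,1,0],[0,0,-0.03]],[-1,[0.5,1,0],[0,0,-0.03]],[-1,[0.5,1,0],[0,0,-0.03]],[-1,[0.5,1,0],[0,0,-0.03]],[-1,[0.5,1,0],[0,0,-0.03]],[-1,[0.5,1,0],[0,0,-0.03]],[-1,[0.5,1,0],[0,0,-0.03]]], "squeeze": 80}}

```text
t: 1.1
tool_pos: [0.4202, -0.1809, 0.2309]
tool_rot: [-3.111, -0.423, -0.001]
contact_force: [0.3, 0.6, -0.2]
opening: 0.085
grip_force: 0.0
```

Run:
```python
from h import *
g=cv2.cvtColor(cv2.imread("pics/top0.png"),cv2.COLOR_BGR2GRAY).astype(float)
def edge(rows,u0,u1,z,th=None):
    P=[]
    for v in rows:
        r=g[v,u0:u1];th_=(r.min()+r.max())/2;k=np.argmax(np.abs(np.diff(np.sign(r-th_))))
        u=u0+k+(th_-r[k])/(r[k+1]-r[k]);P.append(onz("top",u,v,z)[:2])
    P=np.array(P,np.float32);vx,vy,x,y=cv2.fitLine(P,cv2.DIST_HUBER,0,.01,.01).ravel()
    if vx<0:vx,vy=-vx,-vy
    d=(P-[x,y])@[-vy,vx];yaw=vy/vx
    print(round(float(yaw),4),"y at x=.6:",round(float(y+(.6-x)*yaw),4),"rms",d.std().round(4))
edge(range(177,211),330,345,.04)      # light right base edge
edge(range(180,211),306,316,.04)      # panel left
edge(range(181,211),328,339,.04)      # panel right: pale->dark
edge(range(184,196),310,315,.051)
for v in (180,190,200):print(g[v,300:345].astype(int).tolist())
```

```text
-0.1014 y at x=.6: -0.2288 rms 0.0067
-0.0963 y at x=.6: -0.1371 rms 0.0006
0.1266 y at x=.6: -0.2202 rms 0.0034
-0.1092 y at x=.6: -0.1484 rms 0.0007
[120, 118, 68, 69, 52, 4, 23, 37, 37, 52, 94, 94, 93, 95, 94, 77, 37, 50, 49, 48, 57, 65, 68, 78, 78, 81, 71, 71, 67, 75, 76, 77, 70, 68, 59, 46, 39, 40, 28, 73, 115, 116, 116, 118, 117]
[109, 64, 63, 31, 6, 25, 37, 37, 54, 95, 95, 94, 47, 70, 57, 41, 66, 94, 93, 88, 95, 129, 107, 95, 95, 93, 50, 37, 41, 79, 86, 96, 97, 96, 51, 39, 41, 28, 79, 124, 123, 123, 124, 124, 124]
[72, 72, 24, 10, 26, 38, 38, 57, 97, 96, 53, 33, 54, 87, 97, 99, 98, 96, 96, 96, 97, 96, 96, 95, 95, 74, 73, 33, 41, 66, 97, 98, 94, 53, 39, 40, 27, 89, 117, 116, 115, 116, 115, 115, 115]
```

Request:
{"api": "jog_arm", "payload": {"deltas": [[-1,[0.445,0.98,0],[0,0,-0.033]],[-1,[0.445,0.98,0],[0,0,-0.033]],[-1,[0.445,0.98,0],[0,0,-0.033]],[-1,[0.445,0.98,0],[0,0,-0.033]],[-1,[0.445,0.98,0],[0,0,-0.033]],[-1,[0.445,0.98,0],[0,0,-0.033]],[-1,[0.445,0.98,0],[0,0,-0.033]],[-1,[0.445,0.98,0],[0,0,-0.033]],[-1,[0.445,0.98,0],[0,0,-0.033]],[-1,[0.445,0.98,0],[0,0,-0.033]],[-1,[0.445,0.98,0],[0,0,-0.033]],[-1,[0.445,0.98,0],[0,0,-0.033]]]}}

```text
t: 2.1
tool_pos: [0.5975, 0.2092, 0.2302]
tool_rot: [-3.131, -0.256, 0.002]
contact_force: [-1.5, -0.4, -0.0]
opening: 0.0857
grip_force: 0.0
```

Run:
```python
from h import *
for n,a in(("base R",[(339.1,180),(338.1,190),(336.7,200)]),("panel L",[(309.5,180),(308.4,190),(307.3,200)]),("panel R",[(334.2,180),(333.7,190),(332.8,200)])):
    print(n,[onz("top",u,v,.04)[:2].round(4).tolist() for u,v in a])
print(onz("top",321.0,189.6,.043))
```

```text
base R [[0.6716, -0.2523], [0.6351, -0.2487], [0.5987, -0.2437]]
panel L [[0.6698, -0.1449], [0.6333, -0.1411], [0.597, -0.1374]]
panel R [[0.6713, -0.2345], [0.6348, -0.2328], [0.5985, -0.2296]]
[ 0.6352498  -0.18634477  0.043     ]
```

Request:
{"api": "jog_arm", "payload": {"deltas": [[-1,[0,-0.003,-0.1],[0,0,0]],[-1,[0,-0.003,-0.2],[0,0,0]],[-1,[0,-0.003,-0.3],[0,0,0]],[-1,[0,-0.003,-0.36],[0,0,0]],[-1,[0,-0.003,-0.39],[0,0,0]],[-1,[0,-0.003,-0.41],[0,0,0]],[-1,[0,-0.003,-0.41],[0,0,0]],[1,[0,-0.003,-0.41],[0,0,0]],[1,[0,-0.003,-0.41],[0,0,0]],[1,[0,-0.003,-0.41],[0,0,0]],[1,[0,-0.003,-0.41],[0,0,0]],[1,[0,-0.003,-0.41],[0,0,0]]]}}

```text
t: 3.1
tool_pos: [0.599, 0.2061, 0.0707]
tool_rot: [-3.131, -0.251, -0.009]
contact_force: [0.5, 1.6, 5.4]
opening: 0.0604
grip_force: 87.8
```

Request:
{"api": "jog_arm", "payload": {"deltas": [[1,[0,0,0.008],[0,0,0]],[1,[-0.02,-0.0033,0.01],[0,0,0]],[1,[-0.04,-0.0066,0.01],[0,0,0]],[1,[-0.06,-0.01,0.01],[0,0,0]],[1,[-0.08,-0.013,0.01],[0,0,0]],[1,[-0.1,-0.0165,0.01],[0,0,0]],[1,[-0.12,-0.02,0.01],[0,0,0]],[1,[-0.14,-0.023,0.01],[0,0,0]],[1,[-0.16,-0.0264,0.01],[0,0,0]],[1,[-0.18,-0.03,0.01],[0,0,0]],[1,[-0.2,-0.033,0.01],[0,0,0]],[1,[-0.2,-0.033,0.01],[0,0,0]]]}}

```text
t: 4.1
tool_pos: [0.5152, 0.1919, 0.0711]
tool_rot: [3.131, 0.251, -0.002]
contact_force: [0.2, 0.4, -3.4]
opening: 0.0607
grip_force: 89.5
```

Request:
{"api": "jog_arm", "payload": {"deltas": [[1,[0,0,0.1],[0,0,0]],[1,[0,0,0.2],[0,0,0]],[1,[0,0,0.3],[0,0,-0.01]],[1,[0.005,-0.09,0.3],[0,0,-0.02]],[1,[0.01,-0.19,0.3],[0,0,-0.03]],[1,[0.015,-0.29,0.3],[0,0,-0.04]],[1,[0.02,-0.39,0.3],[0,0,-0.05]],[1,[0.025,-0.49,0.3],[0,0,-0.06]],[1,[0.025,-0.59,0.3],[0,0,-0.07]],[1,[0.025,-0.69,0.3],[0,0,-0.083]],[1,[0.025,-0.79,0.3],[0,0,-0.083]],[1,[0.025,-0.88,0.3],[0,0,-0.083]]]}}

```text
t: 5.1
tool_pos: [0.5262, -0.1622, 0.1909]
tool_rot: [3.137, -0.16, -0.001]
contact_force: [1.3, 0.8, -3.3]
opening: 0.0604
grip_force: 89.6
```

Request:
{"api": "jog_arm", "payload": {"deltas": [[1,[0,-0.04,0],[0,0,0]],[1,[0,-0.04,0],[0,0,0]],[1,[0,-0.04,0],[0,0,0]],[1,[0,-0.04,0],[0,0,0]]]}}

```text
t: 5.43
tool_pos: [0.5266, -0.1751, 0.1908]
tool_rot: [-3.137, 0.158, 0.002]
contact_force: [-0.8, 0.4, -3.8]
opening: 0.0608
grip_force: 89.6
```

Run:
```python
from h import *
T=ctrl.get_image("top")[...,::-1].copy();S=ctrl.get_image("side")[...,::-1].copy()
o=ctrl.get_obs();print(np.round(o["tool_pos"],4),np.round(o["tool_rot"],3),o["opening"])
p=proj("top",o["tool_pos"]).astype(int);q=proj("side",o["tool_pos"]).astype(int);print(p,q)
c=lambda im,x,y:cv2.convertScaleAbs(cv2.resize(im[max(0,y-50):max(0,y-50)+100,x-50:x+50],(400,400),interpolation=2),alpha=1.6,beta=10)
cv2.imwrite("pics/d1.png",np.hstack([c(T,*p),c(S,*q)]))
```

```text
[ 0.5268 -0.1746  0.191 ] [-3.137e+00  1.560e-01  1.000e-03] 0.06050967077943097
[323 218] [324 156]
```

View pics/d1.png

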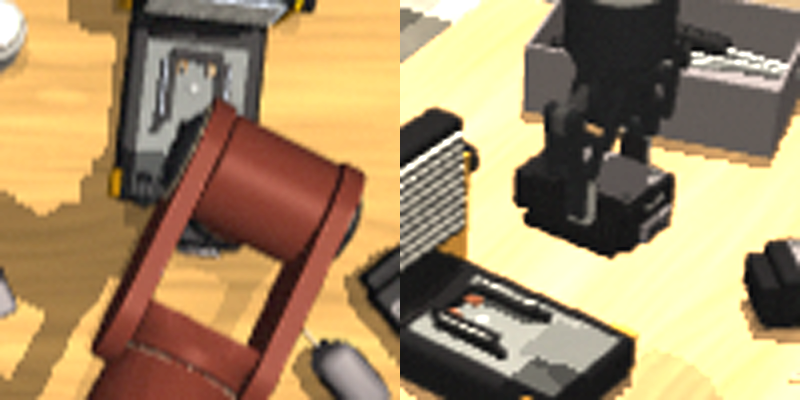

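Top view: the arm hides the pack. Side view: the pack hangs level in the fingers at about (600,195), in line with the light's shoe. Lowering onto the deck.

Request:
{"api": "jog_arm", "payload": {"deltas": [[1,[-0.01,0.001,-0.1],[0,0,0]],[1,[-0.01,0.001,-0.2],[0,0,0]],[1,[-0.01,0.001,-0.26],[0,0,0]],[1,[-0.01,0.001,-0.29],[0,0,0]],[1,[-0.01,0.001,-0.3],[0,0,0]],[1,[-0.01,0.001,-0.308],[0,0,0]],[1,[-0.01,0.001,-0.31],[0,0,0]],[1,[-0.01,0.001,-0.31],[0,0,0]]]}}

```text
t: 6.2
tool_pos: [0.5244, -0.176, 0.0695]
tool_rot: [3.136, -0.158, 0.005]
contact_force: [-0.6, -0.7, -4.0]
opening: 0.0604
grip_force: 89.4
```

Request:
{"api": "jog_arm", "payload": {"deltas": [[1,[0,0,0],[0,0,0]],[1,[0,0,-0.004],[0,0,0]],[1,[0,0,-0.006],[0,0,0]],[1,[0,0,-0.008],[0,0,0]],[1,[0,0,-0.008],[0,0,0]]]}}

```text
t: 6.62
tool_pos: [0.5239, -0.176, 0.0657]
tool_rot: [3.137, -0.158, 0.004]
contact_force: [-1.6, 0.9, 3.5]
opening: 0.0605
grip_force: 90.3
```

Request:
{"api": "jog_arm", "payload": {"deltas": [[1,[0.02,-0.002,0.002],[0,0,0]],[1,[0.04,-0.004,0.002],[0,0,0]],[1,[0.06,-0.006,0.002],[0,0,0]],[1,[0.08,-0.008,0.002],[0,0,0]],[1,[0.1,-0.01,0.002],[0,0,0]],[1,[0.11,-0.011,0.002],[0,0,0]],[1,[0.12,-0.012,0.002],[0,0,0]],[1,[0.12,-0.012,0.002],[0,0,0]]]}}

```text
t: 7.28
tool_pos: [0.5722, -0.1806, 0.0657]
tool_rot: [3.137, -0.158, 0.002]
contact_force: [-2.3, -0.5, 6.9]
opening: 0.0608
grip_force: 90.7
```

Request:
{"api": "jog_arm", "payload": {"deltas": [[1,[0.01,-0.001,0],[0,0,0]],[1,[0.02,-0.002,0],[0,0,0]],[1,[0.03,-0.003,0],[0,0,0]],[1,[0.04,-0.004,0],[0,0,0]],[1,[0.05,-0.005,0],[0,0,0]],[1,[0.06,-0.006,0],[0,0,0]],[1,[0.065,-0.0065,0],[0,0,0]],[1,[0.07,-0.007,0],[0,0,0]],[1,[0.07,-0.007,0],[0,0,0]]]}}

```text
t: 8.03
tool_pos: [0.5987, -0.1832, 0.0657]
tool_rot: [3.137, -0.158, -0.004]
contact_force: [-7.7, 1.0, 10.0]
opening: 0.0605
grip_force: 91.2
```

Request:
{"api": "jog_arm", "payload": {"deltas": [[1,[0.004,-0.0004,0],[0,0,0]],[1,[0.008,-0.0008,0],[0,0,0]],[1,[0.012,-0.0012,0],[0,0,0]],[1,[0.012,-0.0012,0],[0,0,0]]]}}

```text
t: 8.37
tool_pos: [0.5991, -0.1832, 0.0662]
tool_rot: [-3.136, 0.158, 0.023]
contact_force: [-24.7, 3.2, 23.6]
opening: 0.0604
grip_force: 93.0
```

The pack stops at x=0.599 with 25 N, and the catch only takes about 10 N, so this is the end stop. Relaxing, releasing, lifting.

Request:
{"api": "jog_arm", "payload": {"deltas": [[1,[-0.012,0.0012,0.003],[0,0,0]],[1,[-0.014,0.0014,0.005],[0,0,0]],[-1,[-0.014,0.0014,0.005],[0,0,0]],[-1,[-0.014,0.0014,0.005],[0,0,0]],[-1,[-0.014,0.0014,0.005],[0,0,0]],[-1,[-0.014,0.0014,0.005],[0,0,0]],[-1,[-0.014,0.0014,0.08],[0,0,0]],[-1,[-0.014,0.0014,0.18],[0,0,0]],[-1,[-0.014,0.0014,0.28],[0,0,0]],[-1,[-0.05,-0.05,0.28],[0,0,0]],[-1,[-0.15,-0.1,0.28],[0,0,0.02]],[-1,[-0.25,-0.16,0.28],[0,0,0.04]]]}}

```text
t: 9.37
tool_pos: [0.5109, -0.2438, 0.1784]
tool_rot: [3.14, 0.048, 0.004]
contact_force: [-0.4, -0.2, -0.3]
opening: 0.0853
grip_force: 0.0
```

Request:
{"api": "jog_arm", "payload": {"deltas": [[-1,[-0.05,-0.1,0],[0,0,0.04]],[-1,[-0.1,-0.18,0],[0,0,0.08]],[-1,[-0.16,-0.28,0],[0,0,0.12]],[-1,[-0.16,-0.36,0],[0,0,0.16]],[-1,[-0.16,-0.36,0],[0,0,0.2]],[-1,[-0.16,-0.36,0],[0,0,0.21]],[-1,[-0.16,-0.36,0],[0,0,0.21]]]}}

```text
t: 9.95
tool_pos: [0.4463, -0.3884, 0.1768]
tool_rot: [-2.96, -1.053, -0.0]
contact_force: [0.3, -0.0, -0.1]
opening: 0.0856
grip_force: 0.0
```

Run:
```python
from h import *
T=ctrl.get_image("top")[...,::-1].copy();S=ctrl.get_image("side")[...,::-1].copy()
o=ctrl.get_obs();print(np.round(o["tool_pos"],4),np.round(o["tool_rot"],3))
cv2.imwrite("pics/top1.png",T);cv2.imwrite("pics/side1.png",S)
c=lambda im,x,y:cv2.convertScaleAbs(cv2.resize(im[y-50:y+50,x-50:x+50],(400,400),interpolation=2),alpha=1.6,beta=10)
cv2.imwrite("pics/d2.png",np.hstack([c(T,325,190),c(S,300,180)]))
```

```text
[ 0.4467 -0.3874  0.1768] [-2.96  -1.052 -0.   ]
```

View pics/d2.png

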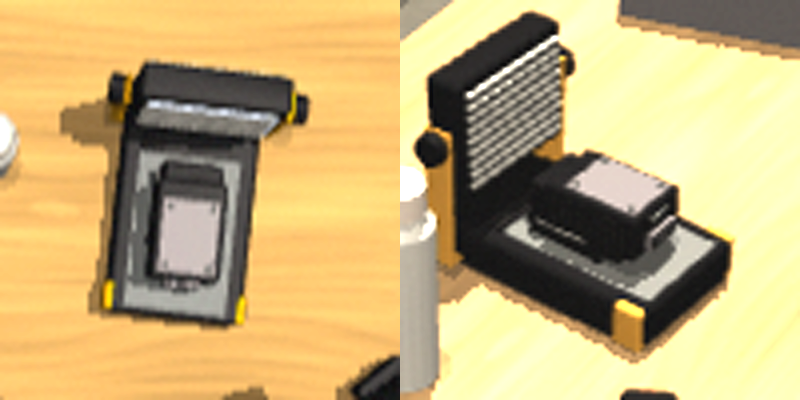

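The side and top views show the pack seated in the light's shoe, nose to the head, with the head unmoved. Checking its numbers while going for the flat pack.

```bash
cat > chk.py <<'E'
import sys
from h import *
exec(open("m.py").read().split("def show")[0].split("\n",2)[2])
def run(tp,sp,a,b,z):
    t=cv2.imread(tp);s=cv2.imread(sp);A,B=label(t,*a),label(s,*b)
    P=[onz("top",*c,z)[:2] for c in A[2]]
    print(A[1],B[1],"tri",np.round([*tri(A[0],B[0])[0]],4),"top",onz("top",*A[0],z).round(4),"side",onz("side",*B[0],z).round(4),"box",np.round(P,4).tolist())
    return A,B
E
python3 - <<'E'
from chk import *
run("pics/top1.png","pics/side1.png",(322,198),(303,176),.093)
E
```

```text
229.0 168.0 tri [ 0.5972 -0.1837  0.0914] top [ 0.5993 -0.1823  0.093 ] side [ 0.5939 -0.1829  0.093 ] box [[0.5706, -0.1551], [0.6313, -0.1623], [0.6261, -0.2099], [0.5655, -0.2025]]
```

Request:
{"api": "jog_arm", "payload": {"deltas": [[-0.79,[-0.039,-0.034,0],[0,0,0.005]],[-0.79,[-0.039,-0.034,-0.08],[0,0,0.005]],[-0.79,[-0.039,-0.034,-0.16],[0,0,0.005]],[-0.79,[-0.039,-0.034,-0.2],[0,0,0.005]],[-0.79,[-0.039,-0.034,-0.2],[0,0,0.005]],[-0.79,[-0.039,-0.034,-0.2],[0,0,0.005]]]}}

```text
t: 10.55
tool_pos: [0.4308, -0.3999, 0.096]
tool_rot: [-2.949, -1.077, 0.001]
contact_force: [0.2, -0.9, 0.7]
opening: 0.0765
grip_force: 0.0
```

Request:
{"api": "jog_arm", "payload": {"deltas": [[-0.79,[0,-0.002,-0.06],[0,0,0]],[-0.79,[0,-0.002,-0.12],[0,0,0]],[-0.79,[0,-0.002,-0.16],[0,0,0]],[-0.79,[0,-0.002,-0.18],[0,0,0]],[-0.79,[0,-0.002,-0.182],[0,0,0]],[-0.79,[0,-0.002,-0.182],[0,0,0]],[1,[0,-0.002,-0.182],[0,0,0]],[1,[0,-0.002,-0.182],[0,0,0]],[1,[0,-0.002,-0.182],[0,0,0]],[1,[0,-0.002,-0.182],[0,0,0]],[1,[0,-0.002,-0.182],[0,0,0]]]}}

```text
t: 11.47
tool_pos: [0.4323, -0.4034, 0.0269]
tool_rot: [2.947, 1.076, 0.002]
contact_force: [-0.4, -0.2, 7.1]
opening: 0.0605
grip_force: 90.3
```

Request:
{"api": "jog_arm", "payload": {"deltas": [[1,[0,0,0.02],[0,0,0]],[1,[0,0,0.1],[0,0,0]],[1,[0,0,0.2],[0,0,0]],[1,[0,0,0.3],[0,0,0]],[1,[0,0,0.4],[0,0,-0.02]],[1,[0,0,0.48],[0,0,-0.05]],[1,[0.01,0.1,0.48],[0,0,-0.08]],[1,[0.02,0.2,0.48],[0,0,-0.11]],[1,[0.03,0.3,0.48],[0,0,-0.14]],[1,[0.04,0.4,0.48],[0,0,-0.171]],[1,[0.05,0.5,0.48],[0,0,-0.171]],[1,[0.06,0.6,0.48],[0,0,-0.171]]]}}

```text
t: 12.47
tool_pos: [0.4539, -0.1595, 0.2151]
tool_rot: [-3.13, -0.254, 0.002]
contact_force: [0.7, 0.2, -4.5]
opening: 0.0602
grip_force: 89.5
```

Request:
{"api": "jog_arm", "payload": {"deltas": [[1,[0.015,0.1,0],[0,0,0]],[1,[0.03,0.2,0],[0,0,0]],[1,[0.045,0.3,0],[0,0,0]],[1,[0.06,0.4,0],[0,0,0]],[1,[0.075,0.5,0],[0,0,0]],[1,[0.09,0.6,0],[0,0,0]],[1,[0.105,0.7,0],[0,0,0]],[1,[0.12,0.8,0],[0,0,0]],[1,[0.15,0.89,0],[0,0,0]],[1,[0.15,0.89,0],[0,0,0]],[1,[0.15,0.89,0],[0,0,0]]]}}

```text
t: 13.38
tool_pos: [0.5139, 0.1958, 0.2148]
tool_rot: [3.13, 0.261, -0.005]
contact_force: [-0.0, -1.1, -4.8]
opening: 0.0606
grip_force: 89.8
```

Request:
{"api": "jog_arm", "payload": {"deltas": [[1,[0.002,-0.009,-0.1],[0,0,0]],[1,[0.002,-0.009,-0.2],[0,0,0]],[1,[0.002,-0.009,-0.28],[0,0,0]],[1,[0.002,-0.009,-0.33],[0,0,0]],[1,[0.002,-0.009,-0.35],[0,0,0]],[1,[0.002,-0.009,-0.355],[0,0,0]],[1,[0.002,-0.009,-0.36],[0,0,0]],[1,[0.002,-0.009,-0.363],[0,0,0]],[1,[0.002,-0.009,-0.363],[0,0,0]],[1,[0.002,-0.009,-0.363],[0,0,0]]]}}

```text
t: 14.22
tool_pos: [0.5163, 0.1906, 0.0719]
tool_rot: [-3.131, -0.255, -0.002]
contact_force: [-0.7, 0.0, -3.0]
opening: 0.0602
grip_force: 89.9
```

Request:
{"api": "jog_arm", "payload": {"deltas": [[1,[0,0.004,-0.004],[0,0,0]],[1,[0,0.004,-0.006],[0,0,0]],[1,[0,0.004,-0.006],[0,0,0]],[1,[0.02,0.0073,-0.006],[0,0,0]],[1,[0.04,0.0106,-0.006],[0,0,0]],[1,[0.06,0.014,-0.006],[0,0,0]],[1,[0.08,0.017,-0.006],[0,0,0]],[1,[0.1,0.0205,-0.006],[0,0,0]],[1,[0.12,0.024,-0.006],[0,0,0]],[1,[0.13,0.0255,-0.006],[0,0,0]],[1,[0.13,0.0255,-0.006],[0,0,0]]]}}

```text
t: 15.13
tool_pos: [0.5703, 0.2014, 0.0719]
tool_rot: [-3.131, -0.256, -0.007]
contact_force: [-2.0, -0.5, 8.0]
opening: 0.0606
grip_force: 91.2
```

Request:
{"api": "jog_arm", "payload": {"deltas": [[1,[0.01,0.0016,0],[0,0,0]],[1,[0.02,0.0033,0],[0,0,0]],[1,[0.03,0.005,0],[0,0,0]],[1,[0.04,0.0066,0],[0,0,0]],[1,[0.05,0.008,0],[0,0,0]],[1,[0.06,0.01,0],[0,0,0]],[1,[0.065,0.0107,0],[0,0,0]],[1,[0.07,0.0115,0],[0,0,0]],[1,[0.07,0.0115,0],[0,0,0]]]}}

```text
t: 15.88
tool_pos: [0.598, 0.206, 0.0718]
tool_rot: [-3.131, -0.256, -0.007]
contact_force: [-1.3, -0.5, 5.6]
opening: 0.0605
grip_force: 91.3
```

Request:
{"api": "jog_arm", "payload": {"deltas": [[1,[0.004,0.0007,0],[0,0,0]],[1,[0.008,0.0013,0],[0,0,0]],[1,[0.012,0.002,0],[0,0,0]],[1,[0.012,0.002,0],[0,0,0]]]}}

```text
t: 16.22
tool_pos: [0.5983, 0.2061, 0.0719]
tool_rot: [3.13, 0.256, -0.012]
contact_force: [-19.8, -4.2, 18.9]
opening: 0.0606
grip_force: 92.5
```

The stop is reached at x=0.598 with 20 N. Releasing and clearing away.

Request:
{"api": "jog_arm", "payload": {"deltas": [[1,[-0.012,-0.002,0.003],[0,0,0]],[1,[-0.013,-0.002,0.005],[0,0,0]],[-1,[-0.013,-0.002,0.005],[0,0,0]],[-1,[-0.013,-0.002,0.005],[0,0,0]],[-1,[-0.013,-0.002,0.005],[0,0,0]],[-1,[-0.013,-0.002,0.005],[0,0,0]],[-1,[-0.013,-0.002,0.08],[0,0,0]],[-1,[-0.013,-0.002,0.18],[0,0,0]],[-1,[-0.013,-0.002,0.28],[0,0,0]],[-1,[-0.013,-0.002,0.38],[0,0,0]],[-1,[-0.1,-0.04,0.4],[0,0,0]],[-1,[-0.2,-0.08,0.4],[0,0,0]]]}}

```text
t: 17.22
tool_pos: [0.5251, 0.1752, 0.2344]
tool_rot: [-3.13, -0.256, -0.016]
contact_force: [0.1, -0.5, 1.3]
opening: 0.085
grip_force: 0.0
```

Request:
{"api": "jog_arm", "payload": {"deltas": [[-1,[-0.06,-0.1,0],[0,0,0]],[-1,[-0.12,-0.2,0],[0,0,0]],[-1,[-0.18,-0.3,0],[0,0,0]],[-1,[-0.2,-0.4,0],[0,0,0]],[-1,[-0.2,-0.5,0],[0,0,0]],[-1,[-0.2,-0.6,0],[0,0,0]],[-1,[-0.2,-0.7,0],[0,0,0]],[-1,[-0.2,-0.7,0],[0,0,0]]]}}

```text
t: 17.88
tool_pos: [0.4414, -0.1102, 0.2289]
tool_rot: [3.129, 0.246, 0.001]
contact_force: [0.5, -0.0, 0.8]
opening: 0.0855
grip_force: 0.0
```

Run:
```python
from chk import *
T=ctrl.get_image("top")[...,::-1].copy();S=ctrl.get_image("side")[...,::-1].copy()
cv2.imwrite("pics/top2.png",T);cv2.imwrite("pics/side2.png",S)
print(ctrl.get_obs()["tool_pos"])
run("pics/top2.png","pics/side2.png",(212,196),(227,248),.098)
run("pics/top2.png","pics/side2.png",(322,198),(303,176),.093)
c=lambda im:cv2.convertScaleAbs(cv2.resize(im[120:320,120:440],(400,250),interpolation=2),alpha=1.5,beta=10)
cv2.imwrite("pics/d3.png",np.vstack([cv2.convertScaleAbs(cv2.resize(im[a:a+115,170:420],(640,294),interpolation=2),alpha=1.5) for im,a in((T,150),(S,140))]))
```

```text
[ 0.44177347 -0.10689687  0.22852971]
235.0 291.0 tri [0.5967 0.2053 0.0953] top [0.5983 0.2063 0.098 ] side [0.593  0.2065 0.098 ] box [[0.6241, 0.2358], [0.6329, 0.1884], [0.5712, 0.1767], [0.5625, 0.2239]]
233.0 168.0 tri [ 0.5972 -0.1835  0.0916] top [ 0.5993 -0.182   0.093 ] side [ 0.5939 -0.1829  0.093 ] box [[0.5707, -0.1542], [0.6318, -0.1615], [0.6265, -0.21], [0.5655, -0.2025]]
```

View pics/d3.png

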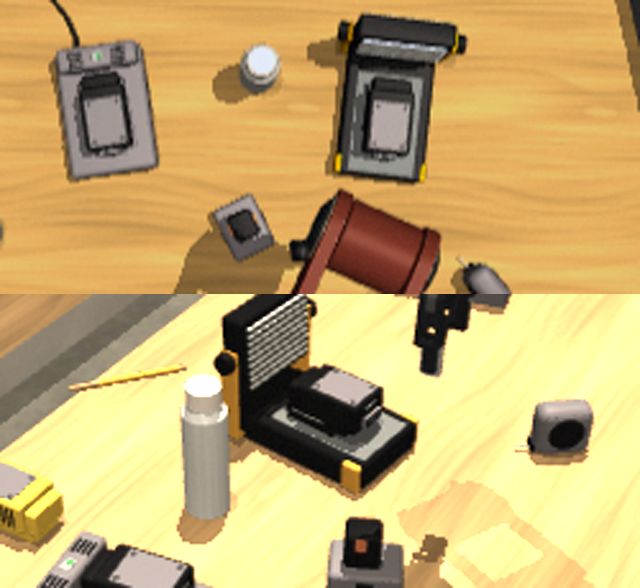

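Both packs read home: the flat pack's label is within 1 mm of where the charged one's was. The light's pack hasn't moved since release, and head, can, tape and tower are undisturbed. Handing in.

```bash
python3 -c "
from station import ctrl
print(ctrl.finish_job())"
```

```text
the job is handed in; nothing more can be done
None
```

I handed the job in at about 18 s: the charged pack is on the light and the flat pack is on the charger. Each was pushed to the end stop and released, but seating is judged from stop force and camera only, since the catches could not be read and no verdict came back.

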